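# Close the sample port and hold its spring collar home

### The job

Press the small round steel sample cell flush into the recess on top of the port's spigot. Then put the knurled collar over the spigot, turn it until its hidden keyways drop over the spigot's side pins, and push it fully home, all the way down against the spring plate's stop. Finish while still gripping the collar and holding it pushed home; leave the beaker, vial and tweezers alone.

Things in the scene. Friction and masses are not known exactly. Their poses are not given: they have to be found in the camera images.
- port: Fixed white plinth 160 x 160 mm, 45 mm high, with a flat dark blue trim ring on top. From its middle rises a steel spigot, 36 mm in diameter, its rim 81 mm above the table. In the spigot's top is a round recess, 25 mm in diameter and 14 mm deep. Origin: on the table under the spigot axis; z up. Its place and yaw vary.
- port_mouth (a point): Point on the spigot axis, level with the spigot's rim (81 mm above the table); axes as the port's.
- pin_tip (a point): Free end of one of three equal steel pins, 4.5 mm thick, 120 degrees apart, that jut level out of the spigot, this one along the port's +x: 25.5 mm from the spigot axis and 67.75 mm above the table (upper side 70 mm).
- spring_plate (a joint): Steel ring plate, 62 mm in diameter, round the spigot's foot, on a spring. Value in m: how far it is pressed down; 0 = free (top 59 mm above the table), 0.006 = on its hard stop. It pushes up with about 4 N at 0 and 9 N at the stop, more than the collar's weight, so a collar let go is lifted again.
- collar: Loose knurled aluminium collar, a cap with a small clear window on top, 62 mm in diameter, 34 mm high, about 0.13 kg, standing on the table open side down. Origin: centre of its underside; z up. Inside: closed top 31 mm above the underside, 56 mm bore, and at the underside a 5 mm thick lip with a 42 mm opening that passes over the spigot.
- collar_top (a point): Centre of the collar's top face, 34 mm above its underside. Top 104 mm above the table when the lip rests on the pins, 93 mm when it has dropped onto the spring plate, 87 mm when fully home.
- collar_lip (a point): Centre of the lip's opening, at the underside. Three keyways, 10 mm wide, 120 degrees apart, run through the lip, out of sight and not marked. Carried over without turning, the collar sits on the pins (underside 70 mm above the table) and must be turned 20 to 100 degrees anticlockwise seen from above, differing each time; within about 5 degrees it can go down. No locking turn.
- cell: Loose solid steel disc, the sample cell, 22 mm in diameter, 14 mm high, about 0.04 kg, standing flat on the table. Origin: centre of its underside; z up. It fits the recess with 3 mm of play in diameter; fully in, its top is level with the spigot's rim.
- cell_top (a point): Centre of the cell's top face.
- beaker: Bystander: empty glass beaker, 68 mm in diameter, 85 mm high; origin at the centre of its underside.
- vial: Bystander: small amber vial with a white cap, 32 mm in diameter, 60 mm high; origin at the centre of its underside.
- tweezers: Bystander: steel tweezers lying flat, 140 mm long along their x, 12 mm wide, 6 mm high; origin near the middle, on the table.
There are look-alikes about, which are no part of the job. Of the things that look like the port, take the one that is nearest to the robot's base at the start.

How it is judged (in metres and radians):
On the way:
1. the sample cell is flush in the recess before the collar goes on (horizontal distance between cell_top and port_mouth below 0.004 m and z of cell_top in the frame of port_mouth between -0.003 and 0.0015 m and angle between cell's own z axis and vertical below 0.12 rad and horizontal distance between collar and port above 0.06 m), for 0.2 s.
At the end, for the whole second after the job is handed in: Cell flush in the recess: top from 3 mm below to 1.5 mm above the rim, within 4 mm of the axis. Collar upright over the spigot (within 5 mm), at rest, underside at most 55 mm above the table, spring plate pressed over 4.2 of its 6 mm, and the fingers hold it there (over 2 N) (horizontal distance between cell_top and port_mouth below 0.004 m and z of cell_top in the frame of port_mouth between -0.003 and 0.0015 m and angle between cell's own z axis and vertical below 0.12 rad and horizontal distance between collar and port below 0.005 m and z of collar in the frame of port below 0.055 m and angle between collar's own z axis and vertical below 0.08 rad and value of joint spring_plate above 0.0042 m and contact force between the fingers and collar above 2 N and linear speed of collar below 0.02 m/s); the arm keeps its last pose, push and grip.
It fails at once if a bystander (beaker, vial or tweezers) is shifted by more than 30 mm (distance of any of beaker, vial, tweezers from where it was at the start of the episode above 0.03 m).
It also fails if it takes over 72 s, if anything falls off the work surface, if the arm or the gripper's body presses on something with over 40 N, if the wrist force passes 120 N, or if a joint passes its speed limit or range.

### The arm

A 7-joint arm with a two-finger parallel gripper is mounted at the origin on the work surface. World frame = base frame: x ahead of the robot, y to its left, z up, the work surface at z = 0. Lengths are in m, angles in degrees, forces in N, time in s.
With the tool pointing down it reaches from about 0.425 to 0.875 m from the base axis. Payload 4.7 kg.
Tool frame: the origin (TCP) lies between the finger pads; the fingertips stand env.tip_reach ahead of it and the grasp point (between the pads) lies 2 mm behind it (env.tip_reach is the distance from the TCP to the fingertips, in m); z points along the fingers, y is the line along which they close (so a half turn about z gives the same grasp; the last joint's range is limited). The gripper opens to 87 mm and grips with 3 to 60 N. Pads are 19 mm wide; open, the fingers measure 117 mm over their backs; the gripper's body (75 mm by 190 mm) begins 51 mm behind the grasp point.
Start: joints at [72.542, 18.392, -4.016, 83.108, 1.295, 78.541, -3.26], TCP at [0.204, -0.617, 0.24] pointing down, gripper open.
Joint ranges: [-163.93, 163.93], [-17.29, 119.83], [-79.2, 71.16], [3.27, 140.29], [-89.18, 269.18], [5.43, 117.66], [-154.24, 154.24]. Speed limits (degrees/s): [147.25, 147.25, 180, 180, 180, 180, 180].

### API

Orientations are given as [roll, pitch, yaw] about the fixed x, y, z axes, in that order (R = Rz(yaw) Ry(pitch) Rx(roll)).
In Python, from cell import env, read_camera gives the robot as it stands. The module is installed in compiled form; this text tells all that it offers.
- The arm moves only by the tool run_rows, called after "Request:" in YAML: its name, and indented under it one key for each argument. Schema: {"type":"object","properties":{"plan":{"type":"object","properties":{"sx":{"type":"array","items":{"type":"number"},"minItems":1,"maxItems":8},"sy":{"type":"array","items":{"type":"number"},"minItems":1,"maxItems":8},"sz":{"type":"array","items":{"type":"number"},"minItems":1,"maxItems":8},"twist":{"type":"array","items":{"type":"number"},"minItems":1,"maxItems":8},"finger_gap":{"type":"array","items":{"type":"number"},"minItems":1,"maxItems":8}},"additionalProperties":false,"required":["sx","sy","sz","twist","finger_gap"]},"grip_force":{"type":"number"},"only":{"type":"string"},"quiet":{"type":"boolean"},"lines":{"type":"string"}},"required":["plan"],"additionalProperties":false}. plan is an object with one list for each field, all of the same length, 1 to 8, a row being the entries at one place: sx, sy, sz (the shift in shares of 0.75 m (1.0 is 0.75 m)), twist (a turn about the tool's z in fractions of the full range, 1 being 45 degrees), finger_gap (the finger opening in m); each row is the pose to reach, as a shift and turn from the pose commanded when the call began, along the tool's axes at that moment; what a row does not reach only later rows make up. A row lasts 1/12 s, in which the tool goes at most 0.0417 m and 7.16 degrees, less where a joint would pass 70% of its speed; a pose out of reach is approached as far as the arm can. The fingers move at their own pace and stop on an object; grip_force is the grip in N (left out, the last holds). Time passes only in rows, so rows that do not move let the fingers close. The tool returns the time, the measured TCP pose, the force, the opening and the grip force at its end. only (a regular expression) keeps the lines of the reply that match it, lines (a string "A,B") keeps lines A to B, and quiet returns only ok. A shift or turn number past 1, either way, is cut back to 1. Input that does not fit is refused with a message, and nothing moves.
- env.get_obs(): the state, without advancing time (a new reading comes with each control period).
- read_camera(name): name is "side" or "top" or "wrist"; returns a dict with "color" (400x640x3 uint8, blue, green, red), "fx", "fy", "cx", "cy" (pixels), "dist" ([k1, k2, p1, p2, k3] as OpenCV has them; the pictures are not rectified), "world_from_camera" (4x4, takes a point from camera to world coordinates). Camera axes: x right, y down, z forward; pixel columns grow to the right and rows downward; lengths in m; the calibration is good to about 2 mm. A picture is of the moment at which its call begins. There is no depth.
- env.sign_off(): hands the job in; it is judged then, once.
The state is a dict: "time_s": time; "qpos": joint angles; "joint_velocities": joint speeds; "effort": joint torques, N m; "tool_pos": TCP position; "tool_rot": TCP orientation; "force": force on the tool from outside, world axes, zero at the start; "wrist_torque": the same for the moment, N m; "grip_width": finger opening in m; "grasp_force": force on a finger pad.
Only numpy, scipy, OpenCV 4.12 (cv2) and the standard library are available. Lean on these libraries where they do the work, as an engineer would, in place of code of your own. Each camera call takes 0.05 s, during which the arm holds its last target. There are 200 camera calls.

## Working session

There is one attempt and no reset: what is moved stays moved. The work goes in short steps, Python scripts to look and compute and a tool call to move; the robot and the scene stay as the last step left them, time stands still between calls to the robot, and variables do not carry over. Pictures are saved under pics/ and viewed, at most 12 in all, crops included, and the job is handed in when it is done.

```bash
mkdir -p pics
```

Create h.py:
```python
import numpy as np, cv2
from cell import env, read_camera
def K(c): return np.array([[c['fx'],0,c['cx']],[0,c['fy'],c['cy']],[0,0,1.]]), np.array(c['dist'],float)
def world(c,uv,z):
    k,d=K(c); p=cv2.undistortPoints(np.array([[uv]],float),k,d)[0,0]
    T=np.array(c['world_from_camera']); r=T[:3,:3]@[p[0],p[1],1]; o=T[:3,3]
    return o+r*(z-o[2])/r[2]
def proj(c,X):
    k,d=K(c); T=np.linalg.inv(np.array(c['world_from_camera']))
    X=np.atleast_2d(X).astype(float)
    return cv2.projectPoints(X,cv2.Rodrigues(T[:3,:3])[0],T[:3,3],k,d)[0][:,0]
```

Run:
```python
from h import *
for n in ('top','side'):
    c=read_camera(n); cv2.imwrite(f'pics/{n}0.png',c['color']); print(n,c['fx'],np.round(c['world_from_camera'],3).tolist())
print(env.get_obs(),env.tip_reach)
```

```text
top 370.87056713793214 [[0.019, -0.985, 0.173, 0.431], [-1.0, -0.018, 0.011, 0.061], [-0.008, -0.173, -0.985, 1.101], [0.0, 0.0, 0.0, 1.0]]
side 382.41832622434765 [[0.909, -0.288, 0.302, 0.365], [-0.417, -0.65, 0.635, -0.513], [0.013, -0.703, -0.711, 0.722], [0.0, 0.0, 0.0, 1.0]]
{'time_s': 0.1, 'qpos': array([72.54363811, 18.43763079, -4.01514454, 83.16682513,  1.29667467,
       78.54025328, -3.25984565]), 'joint_velocities': array([ 0.01876214, -0.16331997,  0.01342517, -0.13554616,  0.05621388,
       -0.04072664, -0.0379967 ]), 'effort': array([ 1.33586636e-04, -4.92572343e+01, -4.05482277e-01, -3.13397777e+01,
       -6.40545948e-02,  3.95551510e-02,  7.54830421e-05]), 'tool_pos': array([ 0.20350897, -0.61684222,  0.23854839]), 'tool_rot': array([-1.79900612e+02,  7.09061084e-03,  1.82660600e+01]), 'force': array([0.59404669, 0.62122089, 0.71497462]), 'wrist_torque': array([ 0.06111518, -0.00178139,  0.00144643]), 'grasp_force': 0.0, 'grip_width': 0.08695249632832365} 0.017
```

View pics/top0.png

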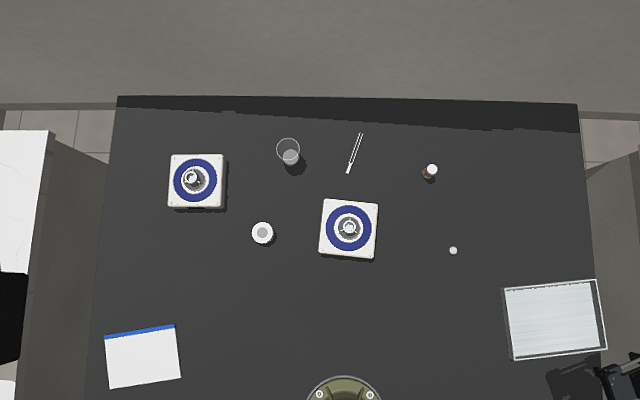

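View pics/side0.png

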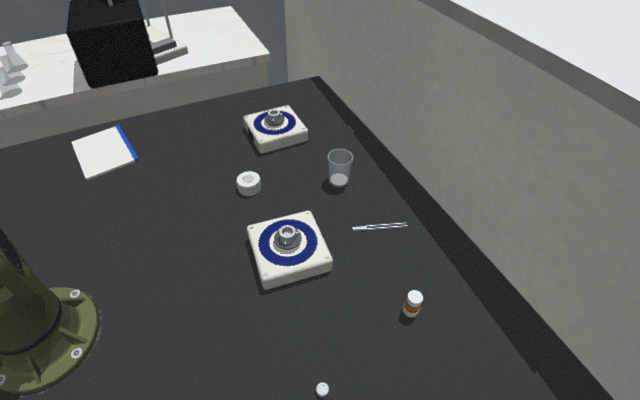

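The top view shows the near port at (349,228), the collar at (262,233) and the cell at (453,250). The far port at (196,181) is the look-alike. The beaker is at (289,152), the tweezers at (355,153) and the vial at (430,171). In the side view the near port's spigot is at (288,234), the collar at (249,183) and the cell at (322,389).

Run:
```python
from h import *
T=read_camera('top'); S=read_camera('side')
def comp(c,seed,r,thr):
    g=c['color'].min(axis=2); x,y=seed
    m=np.zeros_like(g); m[y-r:y+r,x-r:x+r]=(g[y-r:y+r,x-r:x+r]>thr)
    n,l,s,ce=cv2.connectedComponentsWithStats(m); i=1+np.argmax(s[1:,4]); return ce[i],s[i]
for n,c,cs,co in (('top',T,(453,250),(262,233)),('side',S,(322,389),(249,183))):
    for nm,sd,r,z in (('cell',cs,9,.011),('collar',co,18,.028)):
        ce,s=comp(c,sd,r,120); print(n,nm,ce.round(1),s,world(c,ce,z).round(4))
# blue ring ellipse
for n,c,sd in (('top',T,(349,228)),('side',S,(288,240))):
    b=c['color'].astype(int); m=((b[...,0]-b[...,2])>50).astype(np.uint8)
    w=np.zeros_like(m); x,y=sd; w[y-45:y+45,x-48:x+48]=m[y-45:y+45,x-48:x+48]
    cn=max(cv2.findContours(w,cv2.RETR_EXTERNAL,cv2.CHAIN_APPROX_NONE)[0],key=cv2.contourArea)
    P=np.array([world(c,p[0],.0455)[:2] for p in cn]); print(n,'ring',cv2.fitEllipse(P.astype(np.float32)*1000))
    x,y=sd; cv2.imwrite(f'pics/port_{n}.png',cv2.resize(c['color'][y-40:y+40,x-45:x+45],None,fx=7,fy=7,interpolation=2))
```

```text
top cell [452.8 249.9] [449 247   8   7  48] [ 0.4706 -0.3118  0.011 ]
top collar [262.  232.2] [252 222  21  22 362] [0.5114 0.246  0.028 ]
side cell [322.2 388.5] [316 382  13  14 139] [ 0.472  -0.3119  0.011 ]
side collar [247.7 179. ] [236 171  24  18 313] [0.5117 0.2488 0.028 ]
top ring ((527.8723754882812, -2.1982831954956055), (126.33871459960938, 127.27214050292969), 88.2022476196289)
side ring ((528.659912109375, -3.6493313312530518), (125.55176544189453, 127.09358215332031), 65.92316436767578)
```

The rows are not in the units I measure in: shifts go in shares of 0.75 m and turns go in shares of 45 degrees. I convert before sending: 0.35 m / 0.75 = 0.4667, -0.206 m / 0.75 = -0.2747.

Request:
run_rows:
  plan: {"sx":[0.4667, 0.4667, 0.4667, 0.4667, 0.4667, 0.4667, 0.4667, 0.4667], "sy":[-0.2747, -0.2747, -0.2747, -0.2747, -0.2747, -0.2747, -0.2747, -0.2747], "sz":[0, 0, 0, 0, 0, 0.1067, 0.1067, 0.1067], "twist":[0, 0, 0, 0, 0, 0, 0, 0], "finger_gap":[0.087, 0.087, 0.087, 0.087, 0.087, 0.087, 0.087, 0.087]}
  grip_force: 10

```text
time_s: 0.87
tool_pos: [0.4186, -0.372, 0.1926]
tool_rot: [179.9, -0.0, 18.3]
force: [1.5, 0.1, -0.2]
grip_width: 0.0872
grasp_force: 0.0
```

Create go.py:
```python
import sys
from h import *
def delta(x,y,z):
    o=env.get_obs(); from scipy.spatial.transform import Rotation as R
    r=R.from_euler('xyz',o['tool_rot'],degrees=True).as_matrix()
    print('t',round(o['time_s'],2),'pos',o['tool_pos'].round(4),'rot',o['tool_rot'].round(2),'q',o['qpos'].round(0),'F',o['force'].round(1),'w',round(o['grip_width'],4),'delta tool',(r.T@(np.array([x,y,z])-o['tool_pos'])).round(4))
if __name__=='__main__': delta(*map(float,sys.argv[1:4]))
```

```bash
python3 go.py 0.4712 -0.312 0.13
```

```text
t 0.87 pos [ 0.4186 -0.372   0.1926] rot [ 1.7993e+02 -2.0000e-02  1.8270e+01] q [ 53.  10. -16.  99.   3.  71. -35.] F [ 1.5  0.1 -0.2] w 0.0872 delta tool [ 0.0688 -0.0405  0.0625]
```

In the tool's units: 0.065 m / 0.75 = 0.0867, 0.06 m / 0.75 = 0.08.

Request:
run_rows:
  plan: {"sx":[0.0867, 0.0867, 0.0867, 0.0867, 0.0867], "sy":[-0.0507, -0.0507, -0.0507, -0.0507, -0.0507], "sz":[0.08, 0.08, 0.08, 0.08, 0.08], "twist":[0, 0, 0, 0, 0], "finger_gap":[0.087, 0.087, 0.087, 0.087, 0.087]}
  quiet: true

```text
ok
```

```bash
python3 go.py 0.4712 -0.312 0.024
```

Run:
```python
from h import *
c=read_camera('wrist'); cv2.imwrite('pics/w1.png',c['color']); print(proj(c,[[.4712,-.312,.014],[.4712,-.312,0]]),np.round(c['world_from_camera'],3).tolist())
```

```text
t 1.28 pos [ 0.4669 -0.3174  0.1325] rot [-1.7999e+02  7.0000e-02  1.8320e+01] q [ 48.  14. -19. 102.   5.  65. -44.] F [-0.9 -0.5  0.4] w 0.0866 delta tool [ 0.0059 -0.0038  0.1085]
[[318.74252517 196.07282781]
 [318.94745174 192.91285979]] [[0.314, -0.92, -0.233, 0.531], [-0.949, -0.304, -0.077, -0.296], [-0.0, 0.245, -0.97, 0.277], [0.0, 0.0, 0.0, 1.0]]
```

View pics/w1.png

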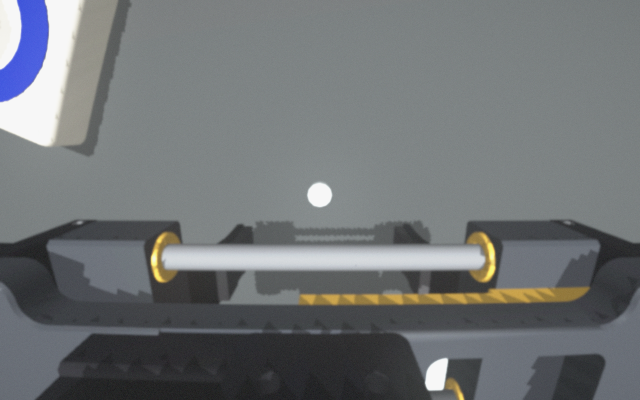

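The wrist view shows the cell at (319,194), which matches the projected position of (318.8,195) to about 1 mm. I'll go down and grip its upper half.

In the tool's units: 0.107 m / 0.75 = 0.1427, 0.005 m / 0.75 = 0.0067.

Request:
run_rows:
  plan: {"sx":[0.0067, 0.0067, 0.0067, 0.0067, 0.0067], "sy":[-0.004, -0.004, -0.004, -0.004, -0.004], "sz":[0.0533, 0.1067, 0.1427, 0.1427, 0.1427], "twist":[0, 0, 0, 0, 0], "finger_gap":[0.06, 0.06, 0.06, 0.06, 0.06]}
  quiet: true

```text
ok
```

```bash
python3 go.py 0.4712 -0.312 0.024
```

```text
t 1.75 pos [ 0.4697 -0.3146  0.0259] rot [-1.7998e+02  8.0000e-02  1.8080e+01] q [ 46.  21. -18. 107.   8.  53. -47.] F [ 0.7 -0.6  1.1] w 0.0635 delta tool [ 0.0022 -0.002   0.0019]
```

In the tool's units: -0.002 m / 0.75 = -0.0027, 0.0015 m / 0.75 = 0.002.

Request:
run_rows:
  plan: {"sx":[0.0027, 0.0027, 0.0027, 0.0027, 0.0027, 0.0027], "sy":[-0.0027, -0.0027, -0.0027, -0.0027, -0.0027, -0.0027], "sz":[0.002, 0.002, 0.002, 0.002, 0.002, 0.002], "twist":[0, 0, 0, 0, 0, 0], "finger_gap":[0.04, 0.015, 0.015, 0.015, 0.015, 0.015]}
  grip_force: 15

```text
time_s: 2.25
tool_pos: [0.4727, -0.3104, 0.0248]
tool_rot: [179.9, -0.0, 18.3]
force: [0.1, -0.1, 1.3]
grip_width: 0.0282
grasp_force: 0.0
```

```bash
python3 go.py 0.4712 -0.312 0.024
```

```text
t 2.25 pos [ 0.4727 -0.3104  0.0248] rot [ 1.7994e+02 -3.0000e-02  1.8270e+01] q [ 46.  21. -18. 107.   8.  53. -47.] F [ 0.1 -0.1  1.3] w 0.0282 delta tool [-0.0019  0.0011  0.0008]
```

In the tool's units: -0.11 m / 0.75 = -0.1467, -0.08 m / 0.75 = -0.1067.

Request:
run_rows:
  plan: {"sx":[0, 0, 0, 0, 0, 0, 0], "sy":[0, 0, 0, 0, 0, 0, 0], "sz":[0, 0, 0, -0.0533, -0.1067, -0.1467, -0.1467], "twist":[0, 0, 0, 0, 0, 0, 0], "finger_gap":[0.01, 0.01, 0.01, 0.01, 0.01, 0.01, 0.01]}
  grip_force: 20

```text
time_s: 2.83
tool_pos: [0.4762, -0.3122, 0.1412]
tool_rot: [179.5, -0.4, 18.3]
force: [1.0, -1.0, 0.4]
grip_width: 0.0211
grasp_force: 20.0
```

```bash
python3 go.py 0.528 -0.003 0.135
```

```text
t 2.83 pos [ 0.4762 -0.3122  0.1412] rot [179.46  -0.4   18.27] q [ 47.  13. -19. 102.   5.  65. -45.] F [ 1.  -1.   0.4] w 0.0211 delta tool [ 0.1461 -0.2774  0.0046]
```

In the tool's units: -0.279 m / 0.75 = -0.372, 0.148 m / 0.75 = 0.1973.

Request:
run_rows:
  plan: {"sx":[0.1973, 0.1973, 0.1973, 0.1973, 0.1973, 0.1973, 0.1973, 0.1973], "sy":[-0.372, -0.372, -0.372, -0.372, -0.372, -0.372, -0.372, -0.372], "sz":[0, 0, 0, 0, 0, 0, 0, 0], "twist":[0, 0, 0, 0, 0, 0, 0, 0], "finger_gap":[0.01, 0.01, 0.01, 0.01, 0.01, 0.01, 0.01, 0.01]}
  quiet: true

```text
ok
```

Request:
run_rows:
  plan: {"sx":[0, 0, 0], "sy":[0, 0, 0], "sz":[0, 0, 0], "twist":[0, 0, 0], "finger_gap":[0.01, 0.01, 0.01]}

```text
time_s: 3.75
tool_pos: [0.525, 0.0002, 0.1335]
tool_rot: [180.0, 0.1, 18.2]
force: [-0.6, -0.2, -0.7]
grip_width: 0.0209
grasp_force: 20.0
```

```bash
python3 go.py 0.528 -0.003 0.12
```

Run:
```python
from h import *
for n,(x,y) in (('top',(349,223)),('side',(290,225)),('wrist',(320,200))):
    c=read_camera(n); k=(40,50) if n!='wrist' else (200,320)
    im=c['color'][y-k[0]:y+k[0],x-k[1]:x+k[1]]; cv2.imwrite(f'pics/p_{n}.png',cv2.resize(im,(500,400) if n!='wrist' else (640,400),interpolation=2))
    p=env.get_obs()['tool_pos']
    print(n,proj(c,[[.528,-.003,.081],[.528,-.003,.0675],p,p-[0,0,.0245]]).round(1).tolist())
a=cv2.imread('pics/p_side.png'); b=cv2.imread('pics/port_side.png'); b=cv2.resize(b,None,fx=400/b.shape[0],fy=400/b.shape[0])
d=cv2.imread('pics/p_wrist.png'); d=cv2.resize(d[:200],(800,250)) if 0 else d
cv2.imwrite('pics/v3.png',cv2.resize(np.hstack([a,cv2.resize(d,(640,400))]),(800,281)))
```

```text
t 3.75 pos [5.250e-01 2.000e-04 1.335e-01] rot [1.7998e+02 8.0000e-02 1.8240e+01] q [ 27.  10. -32. 107.   6.  64. -80.] F [-0.6 -0.2 -0.7] w 0.0209 delta tool [0.0019 0.004  0.0135]
top [[349.1, 226.4], [348.8, 226.8], [349.4, 225.6], [348.8, 226.5]]
side [[286.3, 230.8], [286.6, 234.7], [283.4, 214.1], [284.0, 221.9]]
wrist [[326.6, 221.3], [326.4, 215.9], [322.4, 254.4], [322.4, 238.0]]
```

View pics/v3.png

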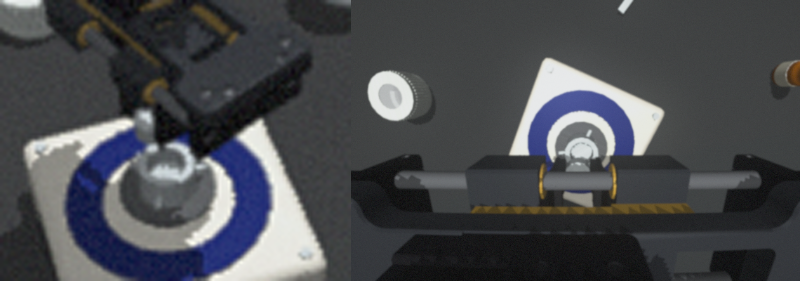

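The left half is the side crop: the held cell is just up-left of the spigot rim, at about (281,221) in the full image, with the rim at (287,231). The right half is the wrist view, with the trim ring and rim ahead of the fingers and the collar on the left. I'll refine the offsets numerically.

Run:
```python
from h import *
from scipy.optimize import least_squares
c=read_camera('wrist'); b=c['color'].astype(int); m=(((b[...,0]-b[...,2])>60)*255).astype(np.uint8)
m[210:]=0
n,l,s,ce=cv2.connectedComponentsWithStats(m); m=(l==1+np.argmax(s[1:,4])).astype(np.uint8)
cs=cv2.findContours(m,cv2.RETR_CCOMP,cv2.CHAIN_APPROX_NONE)[0]
P=np.array([world(c,p[0],.0455)[:2] for q in cs for p in q if p[0][1]<205])
f=lambda v:(lambda d:np.minimum(abs(d-v[2]),abs(d-v[3])))(np.hypot(*(P-v[:2]).T))
r=least_squares(f,[.528,-.003,.063,.042],loss='soft_l1',f_scale=.0005); print(r.x.round(4),np.median(f(r.x)))
for n in('wrist',):
    print(s[1:])
o=env.get_obs(); print(o['tool_pos'])
cr=c['color'][170:250,280:370]; 
S=read_camera('side')['color'][195:250,255:320]
cv2.imwrite('pics/v4.png',np.hstack([cv2.resize(cr,(400,356),interpolation=2),cv2.resize(S,(400,356),interpolation=2)]))
```

```text
[ 0.53   -0.0036  0.0643  0.0435] 0.0001766943795376008
[[ 253  130  150   80 5366]]
[ 5.25293380e-01 -4.82782671e-04  1.33905203e-01]
```

View pics/v4.png

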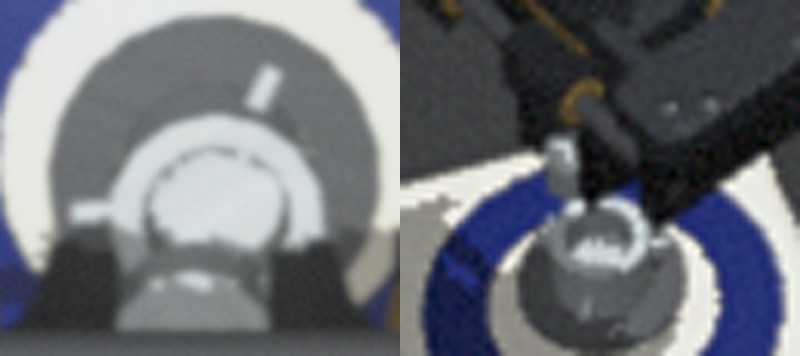

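Left is the wrist view: the recess centre is at (329.1,216) and the cell's front lower edge is around (324,224). Right is the side view, with the cell up-left of the rim. I'll compute the relative offset within the one wrist picture.

Run:
```python
from h import *
c=read_camera('wrist'); p=env.get_obs()['tool_pos']; zb=p[2]-.0245
ux=np.array([np.cos(np.radians(18.27)),np.sin(np.radians(18.27))]); uy=np.array([ux[1],-ux[0]])
sh=lambda n,w:print(n,w.round(4),'rel TCP tool xy',(np.array([ux,uy])@(w[:2]-p[:2])*1000).round(1))
rel=lambda u,v:(280+u/4.444,170+v/4.45)
sh('recess rim centre(ellipse)',world(c,rel(217,205-6),.081))
for nm,u,v,z in (('rim inner L',146,210,.081),('inner R',290,210,.081),('inner top',218,148,.081),('outer top',218,115,.081),('cell bot front',195,243,zb),('cell top front',195,272,zb+.014),('cell L',117,290,zb+.007),('cell R',271,290,zb+.007)): sh(nm,world(c,rel(u,v),z))
```

```text
recess rim centre(ellipse) [ 0.5335 -0.0025  0.081 ] rel TCP tool xy [7.  4.9]
rim inner L [0.528  0.0082 0.081 ] rel TCP tool xy [ 5.1 -6.9]
inner R [ 0.5355 -0.0146  0.081 ] rel TCP tool xy [ 5.  17.1]
inner top [5.419e-01 1.000e-04 8.100e-02] rel TCP tool xy [15.7  5.1]
outer top [0.5472 0.0019 0.081 ] rel TCP tool xy [21.3  5. ]
cell bot front [0.5344 0.0018 0.1096] rel TCP tool xy [9.1 1.2]
cell top front [0.5351 0.0021 0.1236] rel TCP tool xy [9.9 1.1]
cell L [0.5268 0.0107 0.1166] rel TCP tool xy [ 4.7 -9.7]
cell R [ 0.5334 -0.0096  0.1166] rel TCP tool xy [ 4.6 11.7]
```

In the tool's units: 0.02 m / 0.75 = 0.0267, 0.01 m / 0.75 = 0.0133.

Request:
run_rows:
  plan: {"sx":[0.0063, 0.0063, 0.0063, 0.0063, 0.0063, 0.0063], "sy":[0.0053, 0.0053, 0.0053, 0.0053, 0.0053, 0.0053], "sz":[0, 0.0133, 0.0267, 0.0267, 0.0267, 0.0267], "twist":[0, 0, 0, 0, 0, 0], "finger_gap":[0.01, 0.01, 0.01, 0.01, 0.01, 0.01]}

```text
time_s: 4.55
tool_pos: [0.5309, -0.0009, 0.1138]
tool_rot: [-180.0, 0.0, 18.3]
force: [-0.1, -0.3, 0.4]
grip_width: 0.0206
grasp_force: 20.0
```

```bash
python3 go.py 0.530 -0.0043 0.099
```

Run:
```python
from h import *
c=read_camera('wrist'); cr=c['color'][185:255,280:370]
S=read_camera('side')['color'][195:250,255:320]
cv2.imwrite('pics/v5.png',np.hstack([cv2.resize(cr,(450,350),interpolation=2),cv2.resize(S,(350,350),interpolation=2)]))
```

```text
t 4.55 pos [ 0.5309 -0.0009  0.1138] rot [-1.7998e+02  4.0000e-02  1.8280e+01] q [ 26.  12. -32. 108.   7.  62. -80.] F [-0.1 -0.3  0.4] w 0.0206 delta tool [-0.0019  0.0029  0.0148]
```

View pics/v5.png

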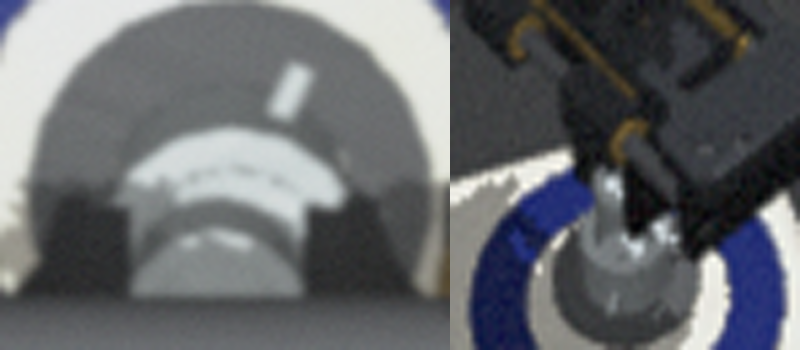

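Wrist view: rim outer top at (235,128), rim sides about 120 and 345, cell sides 130 and 305, cell's lower front edge at (217,198). The cell is slightly left of centre.

Run:
```python
from h import *
c=read_camera('wrist'); p=env.get_obs()['tool_pos']; zb=p[2]-.0245
ux=np.array([np.cos(np.radians(18.27)),np.sin(np.radians(18.27))]); uy=np.array([ux[1],-ux[0]])
for nm,u,v,z in (('outer top',233,128,.081),('outer L',120,200,.081),('outer R',345,200,.081),('inner top',233,170,.081),('plate top',231,2,.059),('plate L',30,180,.059),('plate R',431,180,.059),('cell bot',217,198,zb),('cell top',217,232,zb+.014),('cell L',130,270,zb+.007),('cell R',305,270,zb+.007)):
    w=world(c,(280+u/5,185+v/5),z); print(nm,w.round(4),(np.array([ux,uy])@(w[:2]-p[:2])*1000).round(1))
```

```text
outer top [0.5474 0.0014 0.081 ] [15.9  2.7]
outer L [0.5331 0.0126 0.081 ] [  5.9 -12.4]
outer R [ 0.5426 -0.0161  0.081 ] [ 5.8 17.8]
inner top [ 5.419e-01 -4.000e-04  8.100e-02] [10.1  2.7]
plate top [0.5594 0.0054 0.059 ] [28.6  2.7]
plate L [0.5242 0.0256 0.059 ] [  1.4 -27.5]
plate R [ 0.543  -0.0317  0.059 ] [ 1.4 32.8]
cell bot [0.5404 0.0013 0.09  ] [9.2 0.6]
cell top [0.5409 0.0016 0.104 ] [9.8 0.6]
cell L [0.5303 0.0094 0.097 ] [  2.2 -10.2]
cell R [ 0.5371 -0.0112  0.097 ] [ 2.2 11.5]
```

In the tool's units: 0.014 m / 0.75 = 0.0187, 0.01 m / 0.75 = 0.0133.

Request:
run_rows:
  plan: {"sx":[-0.0009, -0.0009, -0.0009, -0.0009, -0.0009, -0.0009, -0.0009], "sy":[0.0027, 0.0027, 0.0027, 0.0027, 0.0027, 0.0027, 0.0027], "sz":[0, 0, 0.008, 0.0133, 0.0187, 0.0187, 0.0187], "twist":[0, 0, 0, 0, 0, 0, 0], "finger_gap":[0.01, 0.01, 0.01, 0.01, 0.01, 0.01, 0.01]}

```text
time_s: 5.28
tool_pos: [0.5308, -0.0032, 0.0996]
tool_rot: [-180.0, 0.1, 18.3]
force: [-0.1, 0.0, 0.2]
grip_width: 0.0211
grasp_force: 20.0
```

```bash
python3 go.py 0.530 -0.0043 0.099
```

```text
t 5.28 pos [ 0.5308 -0.0032  0.0996] rot [-1.7998e+02  5.0000e-02  1.8270e+01] q [ 26.  13. -32. 108.   8.  61. -81.] F [-0.1  0.   0.2] w 0.0211 delta tool [-0.0011  0.0008  0.0006]
```

It went in with no force. I'll release, lift and look.

In the tool's units: -0.03 m / 0.75 = -0.04, -0.02 m / 0.75 = -0.0267.

Request:
run_rows:
  plan: {"sx":[0, 0, 0, 0, 0, 0, 0, 0], "sy":[0, 0, 0, 0, 0, 0, 0, 0], "sz":[0, 0, 0, -0.0267, -0.04, -0.04, -0.04, -0.04], "twist":[0, 0, 0, 0, 0, 0, 0, 0], "finger_gap":[0.05, 0.05, 0.05, 0.05, 0.05, 0.01, 0.0, 0.0]}

```text
time_s: 5.95
tool_pos: [0.531, -0.0034, 0.1298]
tool_rot: [180.0, 0.0, 18.3]
force: [0.1, 0.7, 0.6]
grip_width: 0.0367
grasp_force: 0.0
```

Run:
```python
from h import *
c=read_camera('wrist'); p=env.get_obs()['tool_pos']; print(proj(c,[[.53,-.0043,.081]]))
cr=c['color'][185:255,280:370]
S=read_camera('side')['color'][195:250,255:320]
cv2.imwrite('pics/v6.png',np.hstack([cv2.resize(cr,(450,350),interpolation=2),cv2.resize(S,(350,350),interpolation=2)]))
```

```text
[[323.34372499 227.2453066 ]]
```

View pics/v6.png

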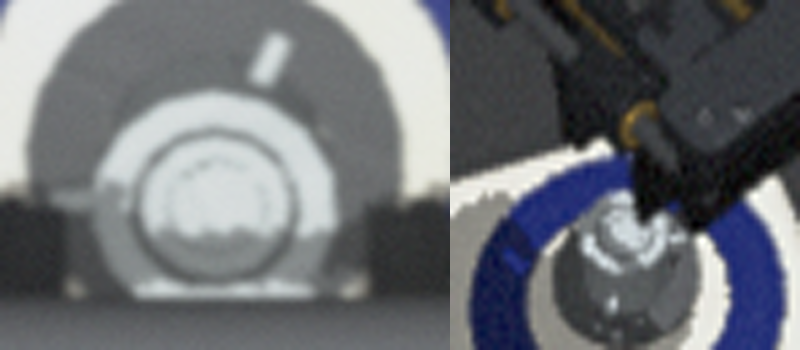

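The cell sits concentric in the recess, centred at (217,205) in the left half with a dark gap all round. I'll press it with closed fingers to make sure it is flush.

In the tool's units: 0.033 m / 0.75 = 0.044, 0.031 m / 0.75 = 0.0413.

Request:
run_rows:
  plan: {"sx":[0, 0, 0, 0, 0, 0, 0, 0], "sy":[0, 0, 0, 0, 0, 0, 0, 0], "sz":[0, 0, 0.02, 0.036, 0.0413, 0.044, 0.044, 0.044], "twist":[0, 0, 0, 0, 0, 0, 0, 0], "finger_gap":[0, 0, 0, 0, 0, 0, 0, 0]}

```text
time_s: 6.72
tool_pos: [0.5307, -0.0035, 0.0984]
tool_rot: [180.0, 0.1, 18.3]
force: [-4.8, -1.0, 11.1]
grip_width: 0.0006
grasp_force: 6.2
```

```bash
python3 go.py .531 -.0035 .098
```

```text
t 6.72 pos [ 0.5307 -0.0035  0.0984] rot [1.7997e+02 1.1000e-01 1.8260e+01] q [ 26.  13. -32. 109.   8.  61. -81.] F [-4.8 -1.  11.1] w 0.0006 delta tool [0.0003 0.0001 0.0004]
```

In the tool's units: -0.244 m / 0.75 = -0.3253, 0.06 m / 0.75 = 0.08.

Request:
run_rows:
  plan: {"sx":[0, 0, 0.08, 0.08, 0.08, 0.08, 0.08, 0.08], "sy":[0, 0, -0.3253, -0.3253, -0.3253, -0.3253, -0.3253, -0.3253], "sz":[-0.04, -0.0667, -0.0667, -0.0667, -0.0667, -0.0667, -0.0667, -0.0667], "twist":[0, 0, 0, 0, 0, 0, 0, 0], "finger_gap":[0, 0.087, 0.087, 0.087, 0.087, 0.087, 0.087, 0.087]}
  quiet: true

```text
ok
```

Request:
run_rows:
  plan: {"sx":[0.0133, 0.0133, 0.0133], "sy":[-0.0533, -0.0533, -0.0533], "sz":[0, 0, 0], "twist":[0, 0, 0], "finger_gap":[0.087, 0.087, 0.087]}

```text
time_s: 7.63
tool_pos: [0.5068, 0.2907, 0.1466]
tool_rot: [-179.9, 0.1, 18.6]
force: [1.1, -0.2, -0.0]
grip_width: 0.0593
grasp_force: 0.0
```

```bash
python3 go.py .5115 .2475 .027;  python3 - <<'E'
from h import *
c=read_camera('wrist'); print(proj(c,[[.5115,.2475,.034]]).round(1))
cv2.imwrite('pics/v7.png',c['color'])
E
```

```text
t 7.63 pos [0.5068 0.2907 0.1466] rot [-1.799e+02  7.000e-02  1.864e+01] q [   3.   19.  -41.   98.   13.   68. -114.] F [ 1.1 -0.2 -0. ] w 0.0593 delta tool [-0.0092  0.0426  0.1196]
[[367.  212.8]]
```

View pics/v7.png

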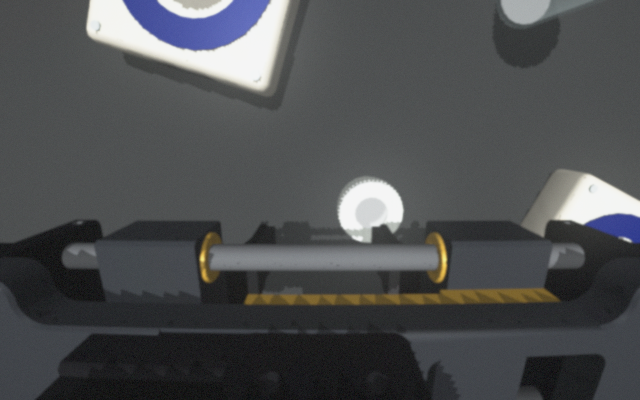

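The collar's top is centred at about (371,211), against a predicted (367,213), so about 3-4 mm along tool y. I overshot by 43 mm, so I'll go back.

In the tool's units: 0.05 m / 0.75 = 0.0667, 0.046 m / 0.75 = 0.0613.

Request:
run_rows:
  plan: {"sx":[-0.008, -0.008, -0.008, -0.008, -0.008, -0.008], "sy":[0.056, 0.0613, 0.0613, 0.0613, 0.0613, 0.0613], "sz":[0, 0, 0.04, 0.0667, 0.0667, 0.0667], "twist":[0, 0, 0, 0, 0, 0], "finger_gap":[0.087, 0.087, 0.087, 0.087, 0.087, 0.087]}
  quiet: true

```text
ok
```

```bash
python3 go.py .5115 .2475 .027;  python3 - <<'E'
from h import *
from scipy.optimize import least_squares
c=read_camera('wrist'); g=c['color'].min(axis=2); m=(g>150).astype(np.uint8); 
n,l,s,ce=cv2.connectedComponentsWithStats(m[100:222,250:400])
i=1+np.argmax(s[1:,4]); print(s[i],ce[i])
k=max(cv2.findContours((l==i).astype(np.uint8),cv2.RETR_EXTERNAL,cv2.CHAIN_APPROX_NONE)[0],key=len)[:,0]+[250,100]
k=k[k[:,1]<212]; P=np.array([world(c,p,.034)[:2] for p in k])
r=least_squares(lambda v:np.hypot(*(P-v[:2]).T)-v[2],[.51,.247,.03],loss='soft_l1',f_scale=.0005); print(r.x.round(4))
p=env.get_obs(); a=np.radians(p['tool_rot'][2]); d=r.x[:2]-p['tool_pos'][:2]; print('rel',d@[np.cos(a),np.sin(a)],d@[np.sin(a),-np.cos(a)])
E
```

```text
t 8.18 pos [0.5172 0.239  0.0962] rot [1.7994e+02 1.7000e-01 1.8090e+01] q [   6.   20.  -40.  103.   14.   62. -110.] F [1.4 0.2 0.3] w 0.0864 delta tool [-0.0026 -0.01    0.0692]
[  25   82   80   40 2533] [ 64.53809712 104.45045401]
[0.5149 0.2446 0.0303]
rel -0.001625268472945447 -0.005164933421848986
```

In the tool's units: 0.069 m / 0.75 = 0.092, -0.0055 m / 0.75 = -0.0073.

Request:
run_rows:
  plan: {"sx":[-0.0013, -0.0013, -0.0013, -0.0013, -0.0013, -0.0013, -0.0013, -0.0013], "sy":[-0.0073, -0.0073, -0.0073, -0.0073, -0.0073, -0.0073, -0.0073, -0.0073], "sz":[0, 0.04, 0.08, 0.092, 0.092, 0.092, 0.092, 0.092], "twist":[0, 0, 0, 0, 0, 0, 0, 0], "finger_gap":[0.087, 0.087, 0.087, 0.087, 0.087, 0.05, 0.05, 0.05]}
  grip_force: 30

```text
time_s: 8.9
tool_pos: [0.5161, 0.2473, 0.0301]
tool_rot: [-180.0, -0.2, 18.3]
force: [0.3, -0.2, -0.0]
grip_width: 0.0742
grasp_force: 0.0
```

Request:
run_rows:
  plan: {"sx":[0, 0, 0], "sy":[0, 0, 0], "sz":[0, 0, 0], "twist":[0, 0, 0], "finger_gap":[0.05, 0.05, 0.05]}

```text
time_s: 9.15
tool_pos: [0.5156, 0.2464, 0.0293]
tool_rot: [180.0, -0.1, 18.3]
force: [0.1, -1.7, 5.4]
grip_width: 0.0616
grasp_force: 30.0
```

```bash
python3 go.py .530 -.004 .15
```

```text
t 9.15 pos [0.5156 0.2464 0.0293] rot [ 1.7995e+02 -1.0000e-01  1.8260e+01] q [   4.   25.  -38.  106.   18.   55. -114.] F [ 0.1 -1.7  5.4] w 0.0616 delta tool [-0.0646  0.2424 -0.1206]
```

In the tool's units: 0.242 m / 0.75 = 0.3227, -0.065 m / 0.75 = -0.0867.

Request:
run_rows:
  plan: {"sx":[0, 0, 0, -0.0867, -0.0867, -0.0867, -0.0867, -0.0867], "sy":[0, 0, 0, 0.3227, 0.3227, 0.3227, 0.3227, 0.3227], "sz":[-0.0533, -0.1067, -0.16, -0.1667, -0.1667, -0.1667, -0.1667, -0.1667], "twist":[0, 0, 0, 0, 0, 0, 0, 0], "finger_gap":[0.05, 0.05, 0.05, 0.05, 0.05, 0.05, 0.05, 0.05]}
  quiet: true

```text
ok
```

```bash
python3 go.py .5296 -.0036 .15
```

```text
t 9.82 pos [0.526  0.0367 0.1524] rot [ 1.7998e+02 -1.0000e-02  1.8290e+01] q [ 25.  10. -35. 106.   6.  66. -83.] F [ 0.9  0.  -1.2] w 0.0617 delta tool [-0.0092  0.0394  0.0024]
```

In the tool's units: 0.036 m / 0.75 = 0.048, -0.009 m / 0.75 = -0.012.

Request:
run_rows:
  plan: {"sx":[-0.012, -0.012, -0.012, -0.012, -0.012], "sy":[0.048, 0.048, 0.048, 0.048, 0.048], "sz":[0, 0, 0, 0, 0], "twist":[0, 0, 0, 0, 0], "finger_gap":[0.05, 0.05, 0.05, 0.05, 0.05]}
  quiet: true

```text
ok
```

```bash
python3 go.py .5296 -.0036 .115
```

Run:
```python
from h import *
c=read_camera('wrist')
S=read_camera('side'); print(proj(S,[.529,-.0038,.154]))
cv2.imwrite('pics/v8.png',np.hstack([cv2.resize(c['color'][120:260,220:420],(450,315),interpolation=2),cv2.resize(S['color'][180:250,245:325],(350,315),interpolation=2)]))
from scipy.optimize import least_squares
b=c['color'].astype(int); m=(((b[...,0]-b[...,2])>60)*255).astype(np.uint8); m[210:]=0
P=np.array([world(c,p[0],.0455)[:2] for q in cv2.findContours(m,cv2.RETR_CCOMP,cv2.CHAIN_APPROX_NONE)[0] for p in q if p[0][1]<200])
f=lambda v:np.abs(np.hypot(*(P-v[:2]).T)-.0640)
r=least_squares(lambda v:np.minimum(f(v),.004),[.529,-.0038]); print(r.x.round(4),np.median(f(r.x)))
```

```text
t 10.23 pos [0.529  0.0033 0.1522] rot [-179.95    0.     18.41] q [ 28.  10. -34. 106.   6.  66. -79.] F [-0.4  1.1 -0.9] w 0.0616 delta tool [-0.0016  0.0068  0.0372]
[[285.12043111 207.85464894]]
[ 0.5303 -0.0034] 0.00038961606137703775
```

View pics/v8.png

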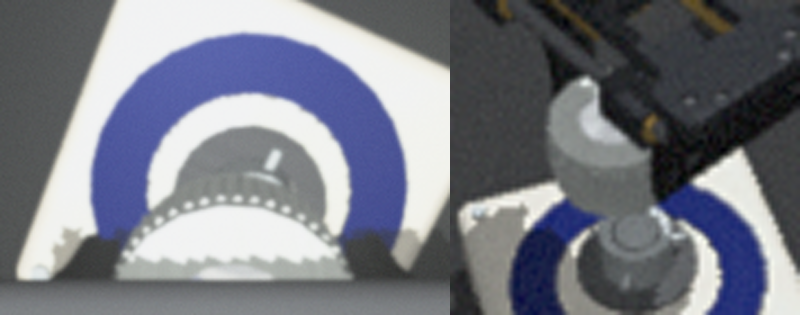

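The wrist half shows the collar held level ahead of the spigot, its top arc peaking near (235,200) with the pins visible behind. The side half shows the collar just above and left of the spigot. I'll move the rest of the way and check the collar against the ring numerically.

In the tool's units: 0.01 m / 0.75 = 0.0133, 0.0068 m / 0.75 = 0.0091.

Request:
run_rows:
  plan: {"sx":[-0.002, -0.002, -0.002, -0.002, -0.002], "sy":[0.0091, 0.0091, 0.0091, 0.0091, 0.0091], "sz":[0, 0, 0.0133, 0.0133, 0.0133], "twist":[0, 0, 0, 0, 0], "finger_gap":[0.05, 0.05, 0.05, 0.05, 0.05]}
  quiet: true

```text
ok
```

```bash
python3 go.py .5296 -.0036 .115
```

Run:
```python
from h import *
from scipy.optimize import least_squares
c=read_camera('wrist'); p=env.get_obs()['tool_pos']
b=c['color'].astype(int); m=(((b[...,0]-b[...,2])>60)*255).astype(np.uint8); m[210:]=0
P=np.array([world(c,q[0],.0455)[:2] for k in cv2.findContours(m,cv2.RETR_CCOMP,cv2.CHAIN_APPROX_NONE)[0] for q in k if q[0][1]<200])
f=lambda v:np.abs(np.hypot(*(P-v[:2]).T)-.0640)
r=least_squares(lambda v:np.minimum(f(v),.004),[.529,-.0038]); print('ring',r.x.round(4),np.median(f(r.x)))
g=b.min(axis=2); t=(g>185).astype(np.uint8); t[:190]=0; t[244:]=0; t[:,:260]=0; t[:,390:]=0
n,l,s,ce=cv2.connectedComponentsWithStats(t); i=1+np.argmax(s[1:,4]); print(s[i])
Q=[]; zt=p[2]-.0293+.034
for x in range(s[i][0],s[i][0]+s[i][2]):
    ys=np.where(l[:,x]==i)[0]
    if len(ys): Q.append(world(c,(x,ys[0]),zt)[:2])
Q=np.array(Q); r=least_squares(lambda v:np.hypot(*(Q-v[:2]).T)-v[2],[*p[:2],.03],loss='soft_l1',f_scale=.0005); print('collar',r.x.round(4),p[:2])
```

```text
t 10.75 pos [ 0.5292 -0.0053  0.1413] rot [-1.7995e+02  1.1000e-01  1.8280e+01] q [ 28.  10. -33. 106.   6.  65. -79.] F [ 0.7  0.1 -0.1] w 0.0617 delta tool [ 0.001  -0.0014  0.0263]
ring [ 0.5303 -0.0034] 0.0003693987611985694
[ 276  211   94   33 1773]
collar [ 0.5238 -0.0071  0.0322] [ 0.52950374 -0.00524022]
```

Run:
```python
from h import *
from scipy.optimize import least_squares
c=read_camera('wrist'); p=env.get_obs()['tool_pos']; zt=p[2]-.0293+.034
g=c['color'].min(axis=2)
print(g[195:245:2,323], g[225,265:385:3])
X=[p[:2]+ .031*np.array([np.cos(t),np.sin(t)]) for t in np.radians(18.3+np.array([-60,-30,0,30,60]))]
print(proj(c,[[*x,zt] for x in X]).round(1))
cv2.imwrite('pics/v9.png',cv2.resize(c['color'][195:255,265:385],(800,400),interpolation=2))
```

```text
[114 124 123 127 127 126 152 158 182 234 236 237 236 237 237 237 236 236
 236 208 169 188 210 199 172] [ 64  65  60  61  96 150 153 228 237 237 236 237 237 237 237 237 236 237
 236 236 236 237 237 237 237 237 237 236 236 236 235 230 178 193 131  67
  57  63  61  57]
[[373.1 231.1]
 [352.3 210.5]
 [322.5 202.8]
 [292.7 210.6]
 [271.9 231.1]]
```

View pics/v9.png

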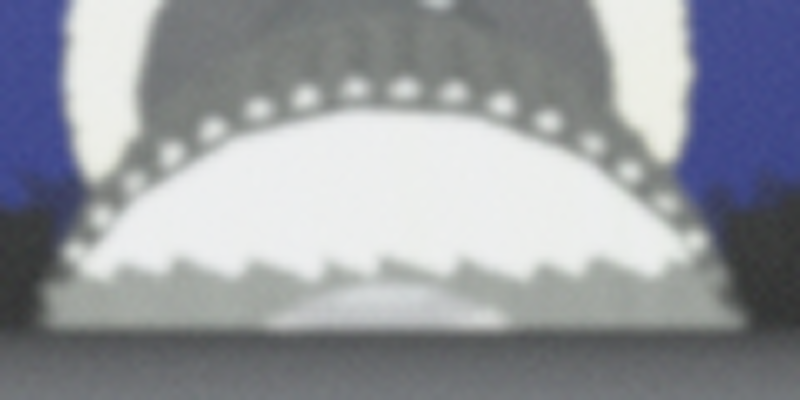

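The wrist crop shows the top row of knurl dots at about row 206.7, where a collar centred on the TCP would give 202.8. So the collar sits about 2 mm back along tool x in the grip. I'll correct by (+3, -1.6) mm and go down.

In the tool's units: 0.036 m / 0.75 = 0.048, 0.003 m / 0.75 = 0.004.

Request:
run_rows:
  plan: {"sx":[0.004, 0.004, 0.004, 0.004, 0.004, 0.004, 0.004, 0.004], "sy":[-0.0021, -0.0021, -0.0021, -0.0021, -0.0021, -0.0021, -0.0021, -0.0021], "sz":[0, 0.0133, 0.0267, 0.0347, 0.0427, 0.048, 0.048, 0.048], "twist":[0, 0, 0, 0, 0, 0, 0, 0], "finger_gap":[0.05, 0.05, 0.05, 0.05, 0.05, 0.05, 0.05, 0.05]}

```text
time_s: 11.52
tool_pos: [0.5321, -0.003, 0.106]
tool_rot: [-180.0, 0.0, 18.3]
force: [0.1, -0.2, -1.0]
grip_width: 0.0613
grasp_force: 30.0
```

```bash
python3 go.py .5315 -.0025 .099
```

```text
t 11.52 pos [ 0.5321 -0.003   0.106 ] rot [-1.7998e+02  3.0000e-02  1.8260e+01] q [ 27.  13. -33. 108.   8.  61. -81.] F [ 0.1 -0.2 -1. ] w 0.0613 delta tool [-0.0005 -0.0007  0.007 ]
```

In the tool's units: 0.009 m / 0.75 = 0.012, 0.007 m / 0.75 = 0.0093.

Request:
run_rows:
  plan: {"sx":[0, 0, 0, 0, 0], "sy":[0, 0, 0, 0, 0], "sz":[0.0053, 0.0093, 0.012, 0.012, 0.012], "twist":[0, 0, 0, 0, 0], "finger_gap":[0.05, 0.05, 0.05, 0.05, 0.05]}

```text
time_s: 11.93
tool_pos: [0.5328, -0.003, 0.0989]
tool_rot: [179.9, -0.0, 18.3]
force: [-2.7, -0.6, 8.3]
grip_width: 0.0615
grasp_force: 30.0
```

```bash
python3 go.py .5315 -.0025 .099
```

```text
t 11.93 pos [ 0.5328 -0.003   0.0989] rot [ 1.7994e+02 -4.0000e-02  1.8270e+01] q [ 27.  14. -33. 108.   8.  60. -81.] F [-2.7 -0.6  8.3] w 0.0615 delta tool [-0.0011 -0.0009 -0.0001]
```

It rests on the pins at 8 N. Now I turn anticlockwise, which is a negative turn about tool z.

In the tool's units: -21 degrees / 45 = -0.4667.

Request:
run_rows:
  plan: {"sx":[0, 0, 0, 0, 0, 0, 0, 0], "sy":[0, 0, 0, 0, 0, 0, 0, 0], "sz":[0, 0, 0, 0, 0, 0, 0, 0], "twist":[-0.0667, -0.1333, -0.2, -0.2667, -0.3333, -0.4, -0.4667, -0.4667], "finger_gap":[0.05, 0.05, 0.05, 0.05, 0.05, 0.05, 0.05, 0.05]}

```text
time_s: 12.6
tool_pos: [0.5342, -0.0022, 0.0989]
tool_rot: [179.9, -0.2, 39.4]
force: [1.1, 1.0, 6.0]
grip_width: 0.0615
grasp_force: 30.0
```

```bash
python3 go.py .5315 -.0025 .099
```

```text
t 12.6 pos [ 0.5342 -0.0022  0.0989] rot [179.87  -0.21  39.36] q [ 29.  14. -36. 108.   9.  60. -61.] F [1.1 1.  6. ] w 0.0615 delta tool [-0.0023 -0.0015 -0.0001]
```

In the tool's units: -0.0014 m / 0.75 = -0.0019, -0.001 m / 0.75 = -0.0013, -21 degrees / 45 = -0.4667.

Request:
run_rows:
  plan: {"sx":[0, 0, 0, 0, 0, 0, 0, 0], "sy":[-0.0011, -0.0013, -0.0013, -0.0013, -0.0019, -0.0019, -0.0019, -0.0019], "sz":[0, 0, 0, 0, 0, 0, 0, 0], "twist":[-0.0667, -0.1333, -0.2, -0.2667, -0.3333, -0.4, -0.4667, -0.4667], "finger_gap":[0.05, 0.05, 0.05, 0.05, 0.05, 0.05, 0.05, 0.05]}

```text
time_s: 13.27
tool_pos: [0.5309, -0.0021, 0.0969]
tool_rot: [-180.0, 0.0, 60.3]
force: [0.1, 0.2, -1.8]
grip_width: 0.0617
grasp_force: 30.0
```

```bash
python3 go.py .5315 -.0025 .099
```

```text
t 13.27 pos [ 0.5309 -0.0021  0.0969] rot [-1.7996e+02  4.0000e-02  6.0260e+01] q [ 32.  14. -38. 108.  10.  61. -41.] F [ 0.1  0.2 -1.8] w 0.0617 delta tool [-0.0001  0.0007 -0.0021]
```

It dropped between 21 and 42 degrees. Now I push down.

In the tool's units: 0.008 m / 0.75 = 0.0107, 0.006 m / 0.75 = 0.008.

Request:
run_rows:
  plan: {"sx":[0, 0, 0, 0, 0], "sy":[0, 0, 0, 0, 0], "sz":[0.0027, 0.0053, 0.008, 0.0107, 0.0107], "twist":[0, 0, 0, 0, 0], "finger_gap":[0.05, 0.05, 0.05, 0.05, 0.05]}
  grip_force: 40

```text
time_s: 13.68
tool_pos: [0.531, -0.0019, 0.0887]
tool_rot: [-179.9, 0.0, 60.2]
force: [-0.3, 0.9, -0.7]
grip_width: 0.0611
grasp_force: 40.4
```

```bash
python3 go.py .5315 -.0025 .0823
```

```text
t 13.68 pos [ 0.531  -0.0019  0.0887] rot [-1.7995e+02  3.0000e-02  6.0240e+01] q [ 32.  15. -38. 109.  11.  60. -41.] F [-0.3  0.9 -0.7] w 0.0611 delta tool [-0.0002  0.0008  0.0064]
```

The rows are not in the units I measure in: shifts go in shares of 0.75 m and turns go in shares of 45 degrees. I convert before sending: 0.009 m / 0.75 = 0.012, 0.008 m / 0.75 = 0.0107.

Request:
run_rows:
  plan: {"sx":[0, 0, 0, 0, 0, 0], "sy":[0, 0, 0, 0, 0, 0], "sz":[0.004, 0.008, 0.0107, 0.012, 0.012, 0.012], "twist":[0, 0, 0, 0, 0, 0], "finger_gap":[0.05, 0.05, 0.05, 0.05, 0.05, 0.05]}
  grip_force: 50

```text
time_s: 14.18
tool_pos: [0.5314, -0.0019, 0.0822]
tool_rot: [180.0, 0.1, 60.3]
force: [-6.8, -1.0, 15.3]
grip_width: 0.0609
grasp_force: 50.5
```

```bash
python3 go.py .5315 -.0025 .0823
```

```text
t 14.18 pos [ 0.5314 -0.0019  0.0822] rot [1.7999e+02 8.0000e-02 6.0260e+01] q [ 31.  16. -38. 109.  11.  59. -41.] F [-6.8 -1.  15.3] w 0.0609 delta tool [-0.0005  0.0004 -0.0001]
```

In the tool's units: 0.0015 m / 0.75 = 0.002.

Request:
run_rows:
  plan: {"sx":[0, 0, 0, 0], "sy":[0, 0, 0, 0], "sz":[0.002, 0.002, 0.002, 0.002], "twist":[0, 0, 0, 0], "finger_gap":[0.05, 0.05, 0.05, 0.05]}
  grip_force: 55

```text
time_s: 14.52
tool_pos: [0.5315, -0.0019, 0.0821]
tool_rot: [180.0, 0.1, 60.3]
force: [-11.3, -0.4, 26.3]
grip_width: 0.0612
grasp_force: 55.6
```

```bash
python3 go.py .5315 -.0025 .0823
```

Run:
```python
from h import *
S=read_camera('side'); a=proj(S,[[.5295,-.0038,.087],[.5295,-.0038,.093]]); print(a.round(1))
cv2.imwrite('pics/v10.png',cv2.resize(S['color'][190:260,240:340],(800,560),interpolation=2))
```

```text
t 14.52 pos [ 0.5315 -0.0019  0.0821] rot [1.7998e+02 1.3000e-01 6.0250e+01] q [ 31.  16. -38. 109.  11.  59. -41.] F [-11.3  -0.4  26.3] w 0.0612 delta tool [-0.0005  0.0003 -0.0002]
[[287.  229. ]
 [286.8 227.2]]
```

View pics/v10.png

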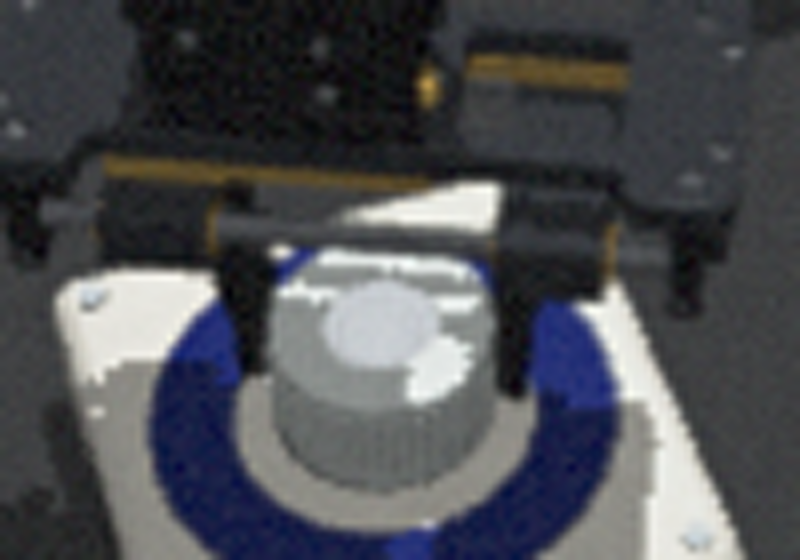

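The collar is upright over the spigot. Its top centre is at (287.8,230.6), close to the predicted home position of (287,229), and 11 N more push moved it only 0.1 mm, so it is on the hard stop. Handing in.

```bash
python3 -c "
from cell import env
print(env.sign_off())"
```

```text
the job is handed in; nothing more can be done
None
```

The cell is pressed flush in the recess and the collar is over the pins and on the spring plate's hard stop, still gripped at about 55 N and pushed down at about 26 N; I handed it in at about 14.5 s, and sign-off returned no verdict.

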